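Set up the folding open-front bin for tested cells

TASK

Set up the folding parts bin for the tested cells: lift the back wall by its lip and bring it fully upright first, then raise both side walls until each one snaps home against the back wall. Leave the things around the bin where they are.

Things in the scene. Friction and masses are not known exactly. Their poses are not given: they have to be found in the camera images.
- bin: grey plastic folding parts bin, open front, base fixed to the bench: 190 mm deep, 240 mm wide. Origin: centre of the underside, bench level; x to its back (away from the robot), y to its left, z up. Floor top at z = 9 mm; fixed front lip 10 mm thick, 49 mm high at x = -93 mm. Three 6 mm flat walls lie folded on it, the back wall over the rear of the side walls. Stiff hinges: a wall stays as left.
- back_hinge (a point): middle of the back wall's hinge line, which runs along the bin's y; at x = 89, y = 0, z = 41 mm in the bin's frame; axes as the bin's. The wall's middle plane passes through it, its faces lie 3 mm either side.
- back (a joint): angle of the back wall: 0 folded flat (lying forward from its hinge, outer face up), 1.571 fully upright at its stop. The wall is 234 mm wide and reaches 71 mm from its hinge line. It must go up first.
- left_hinge (a point): middle of the left side wall's hinge line, which runs along the bin's x; at x = 0, y = 114, z = 30 mm in the bin's frame; axes as the bin's. Wall middle plane through it, faces 3 mm either side.
- left (a joint): angle of the left side wall: 0 folded flat (lying inward, outer face up), 1.571 fully upright, snapped in. It runs from x = -82 to 82 mm (bin frame) and reaches 81 mm from its hinge line. A spring catch in its rear edge, 60 mm from the hinge line, meets a rib on the upright back wall at about 1.40, rides over it at 1.48 and snaps in behind; this takes about 10 N near the wall's top.
- right_hinge (a point): middle of the right side wall's hinge line: mirror image of the left one, at x = 0, y = -114, z = 30 mm in the bin's frame; axes as the bin's.
- right (a joint): angle of the right side wall: mirror image of the left one; 0 folded flat, 1.571 fully upright and snapped in.
- back_lip (a point): middle of the outer edge of the back wall's grip lip: a rim 8 mm thick, 100 mm long along the wall's free edge (its middle 67 mm from the hinge line), square to the wall and 16 mm proud of its outer face, so it stands up from the folded wall. The point turns with the wall.
- left_lip (a point): the same point on the left wall's grip lip: 8 mm thick, 70 mm long (x = -78 to -8 mm in the bin's frame, so in front of the folded back wall), 16 mm proud of the outer face, its middle 77 mm from the hinge line.
- right_lip (a point): the same point on the right wall's grip lip, the mirror image of the left one.
- cell_1: black cylindrical battery cell standing upright, 26 mm across, 71 mm tall; loose bystander, to be left where it is; origin at the centre of its underside
- cell_2: another such black cell standing upright, 26 mm across, 71 mm tall; loose bystander, to be left where it is; origin at the centre of its underside
- tape: roll of black tape lying flat, 55 mm across, 19 mm high; loose bystander, to be left where it is; origin at the centre of its underside
- tin: round open tin of screws, 66 mm across, 24 mm high; loose bystander, to be left where it is; origin at the centre of its underside
- bottle: white solvent bottle with a blue cap, 60 mm across, 150 mm tall; loose bystander, to be left where it is; origin at the centre of its underside

How it is judged:
By the outcome, as a careful person would: the job done as asked, in the order asked, and still so for the second after the job is handed in, with the robot touching nothing.
It also fails if it takes over 72 s, if anything falls off the work surface, if the arm or the gripper's body presses on something with over 40 N, if the wrist force passes 120 N, or if a joint passes its speed limit or range.

ROBOT

A 7-joint arm with a two-finger parallel gripper is mounted at the origin on a cart in front of the work surface, level with it; the furniture and walls round the work are solid. World frame = base frame: x ahead of the robot, y to its left, z up, the work surface at z = 0. Lengths are in m, angles in degrees, forces in N, time in s.
With the tool pointing down it reaches from about 0.35 to 0.775 m from the base axis. Payload 3.1 kg.
Tool frame: the origin (TCP) lies on the centre line of the jaws, within the pads' length; the fingertips stand 17 mm ahead of it and the grasp point (between the pads) lies 2 mm behind it (robot.tip_reach is the distance from the TCP to the fingertips, in m); z points along the fingers, y is the line along which they close (so a half turn about z gives the same grasp; the last joint's range is limited). The gripper opens to 85 mm and grips with 20 to 120 N. Pads are 22 mm wide; open, the fingers measure 114 mm over their backs; the gripper's body (76 mm by 85 mm) begins 54 mm behind the grasp point. The pads swing forward as they close: fully open they stand 13 mm farther back than shut.
Start: joints at [69.517, 17.813, 0.802, 86.603, -0.252, 75.585, -1.558], TCP at [0.171, -0.523, 0.218] pointing down, gripper open.
Joint ranges: [-154.91, 154.91], [-16.99, 109.72], [-72.82, 74.43], [7.12, 147.25], [-82.49, 262.49], [11.32, 116.49], [-174.64, 174.64]. Speed limits (degrees/s): [159.86, 159.86, 180, 180, 180, 180, 180].

INTERFACE

Orientations are given as [roll, pitch, yaw] about the fixed x, y, z axes, in that order (R = Rz(yaw) Ry(pitch) Rx(roll)).
In Python, from station import robot, fingers, vision, workorder, recognise gives the robot as it stands. Calls block until the motion is done:
- robot.move_to(position, orientation): joint-space move of the TCP to a pose.
- robot.line_to(position, orientation=None, velocity=0.15, f_stop=None): straight line of the TCP; orientation=None keeps the orientation; velocity is the mean speed in m/s. With f_stop (N) it stops when the force on the tool has changed by that much, and returns True; else False.
- robot.move_j(angles): joint-space move.
- fingers.gripper_to(opening, force=None): opening from 0.0 (shut) to 1.0 (fully open); force is the grip in N (None keeps the last); returns when the fingers have stopped.
- robot.pause(seconds).
- robot.inverse_kinematics(position, orientation): joint angles nearest the present ones, or None.
- vision.grab_frame(name): name is "scene" or "top" or "wrist"; returns the picture (400x640x3 uint8, red, green, blue); there is no depth.
- vision.calibration(name): a dict with "mtx" (3x3 intrinsics, pixels), "k1" (the pictures are not rectified: a ray, as slopes to the right and down, at radius r is drawn at 1 + k1 r^2 times it, then the intrinsics apply), "extrinsics" (4x4, takes a point from world to camera coordinates); the wrist camera has in their place "T_tool_cam" (4x4, takes a point from camera to tool coordinates, whose origin is the TCP and whose axes are the flange's). Camera axes: x right, y up, looking along -z (the intrinsics and any distortion apply to the point x, -y, -z); pixel columns grow to the right and rows downward; lengths in m; the calibration is good to about 2 mm. A picture is of the moment at which its call begins: read the wrist's pose just before it. calibration takes no time and is no camera call.
A pose or a line that the arm cannot do raises robot.PlanningError and nothing moves.
- workorder.close_job(): hands the job in; it is judged then, once.
Trained networks look in the newest picture that a camera, given by its name, has taken for a name from the list of things; names that differ only in an ending like _2 or _b are one class to them, and where a whole thing is asked for, a point or a joint stands for the part that bears it (a point fixed in the world has none). Each returns a list of dicts, best first, with "p" (0 to 1); they miss things now and then, are a little off and sometimes report something else, mostly with a low value. They report only what shows in the picture. A call takes as long as a camera call.
- recognise(label, camera): "rect" ([centre column, centre row, width, height] in pixels, round what is visible of it).
Readings, each from a call of its own:
- robot.current_time_s(): time.
- robot.current_joint_positions(): joint angles.
- robot.current_dq(): joint speeds.
- robot.current_joint_torque(): joint torques, N m.
- robot.current_tool_pos(): TCP position.
- robot.current_eef_rot(): TCP orientation.
- robot.current_contact_force(): force on the tool from outside, world axes, zero at the start.
- robot.current_torque(): the same for the moment, N m.
- robot.current_finger_gap(): opening from 0.0 (shut) to 1.0 (fully open).
- robot.current_gripper_force(): force on a finger pad.
Only numpy, scipy, OpenCV 4.12 (cv2) and the standard library are available. Lean on these libraries where they do the work, as an engineer would, in place of code of your own. Each camera call takes 0.05 s, during which the arm holds its last target. There are 200 camera calls.

## Working session

There is one attempt and no reset: what is moved stays moved. The work goes in short steps, each a Python script; the robot and the scene stay as the last script left them, time stands still between calls to the robot, and variables do not carry over. Pictures are saved under pics/ and viewed, at most 10 in all, crops included, and the job is handed in when it is done.

```bash
mkdir -p pics; ls; python3 - <<'E'
from station import robot, fingers, vision, workorder, recognise
import cv2
for n in ("scene","top"):
    im=vision.grab_frame(n); cv2.imwrite(f"pics/{n}0.png",im[:,:,::-1])
    c=vision.calibration(n); print(n,c)
    for l in ("bin","back","left","right","back_lip","left_lip","right_lip","cell_1","tape","tin","bottle"):
        print(l,[(round(d['p'],2),[round(v) for v in d['rect']]) for d in recognise(l,n)[:3]])
print(vision.calibration("wrist")); print(robot.current_time_s(),robot.current_eef_rot())
E
```

```text
pics
scene {'mtx': array([[407.33960623,   0.        , 317.3533057 ],
       [  0.        , 407.33960623, 200.25102378],
       [  0.        ,   0.        ,   1.        ]]), 'k1': 0.01870900531804495, 'extrinsics': array([[-0.84743148, -0.53083665, -0.00850519,  0.52926677],
       [ 0.27230108, -0.44834435,  0.85137504, -0.16687706],
       [-0.45575433,  0.71916604,  0.52448851, -0.82902586],
       [ 0.        ,  0.        ,  0.        ,  1.        ]])}
bin [(0.87, [334, 222, 127, 84])]
back [(0.77, [318, 199, 80, 43])]
left [(0.63, [319, 225, 65, 34]), (0.36, [293, 251, 30, 27])]
right [(0.56, [362, 202, 47, 26])]
back_lip [(0.59, [316, 199, 80, 45])]
left_lip [(0.64, [318, 226, 59, 32])]
right_lip [(0.97, [361, 202, 48, 29])]
cell_1 [(0.76, [259, 229, 12, 31]), (0.74, [369, 173, 6, 26])]
tape [(0.69, [320, 226, 60, 36]), (0.51, [389, 195, 18, 13])]
tin [(0.77, [292, 251, 30, 24])]
bottle [(0.66, [225, 270, 37, 69])]
top {'mtx': array([[515.91381348,   0.        , 321.03530846],
       [  0.        , 515.91381348, 192.46153185],
       [  0.        ,   0.        ,   1.        ]])
[... 746 characters left out ...]
5, 25]), (0.57, [326, 202, 109, 100])]
bottle [(0.76, [195, 189, 30, 30]), (0.63, [407, 196, 8, 10])]
{'mtx': array([[308.8523263 ,   0.        , 323.69700802],
       [  0.        , 308.8523263 , 196.30884478],
       [  0.        ,   0.        ,   1.        ]]), 'k1': -0.023542961588304736, 'T_tool_cam': array([[ 2.28323505e-04,  9.56627536e-01,  2.91313757e-01,
         7.47296620e-02],
       [ 9.99999974e-01, -2.14331904e-04, -7.99402594e-05,
        -2.82481151e-04],
       [-1.40352210e-05,  2.91313768e-01, -9.56627560e-01,
        -1.54707235e-01],
       [ 0.00000000e+00,  0.00000000e+00,  0.00000000e+00,
         1.00000000e+00]])}
1.2 [1.79997389e+02 9.68956312e-04 1.80952739e+01]
```

```bash
python3 - <<'E'
import cv2
a=cv2.imread("pics/top0.png")[120:270,220:420]; cv2.imwrite("pics/topc.png",cv2.resize(a,None,fx=4,fy=4,interpolation=cv2.INTER_CUBIC))
a=cv2.imread("pics/scene0.png")[150:290,200:410]; cv2.imwrite("pics/scenec.png",cv2.resize(a,None,fx=3.8,fy=3.8,interpolation=cv2.INTER_CUBIC))
E
```

```text
(no output)
```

View pics/topc.png

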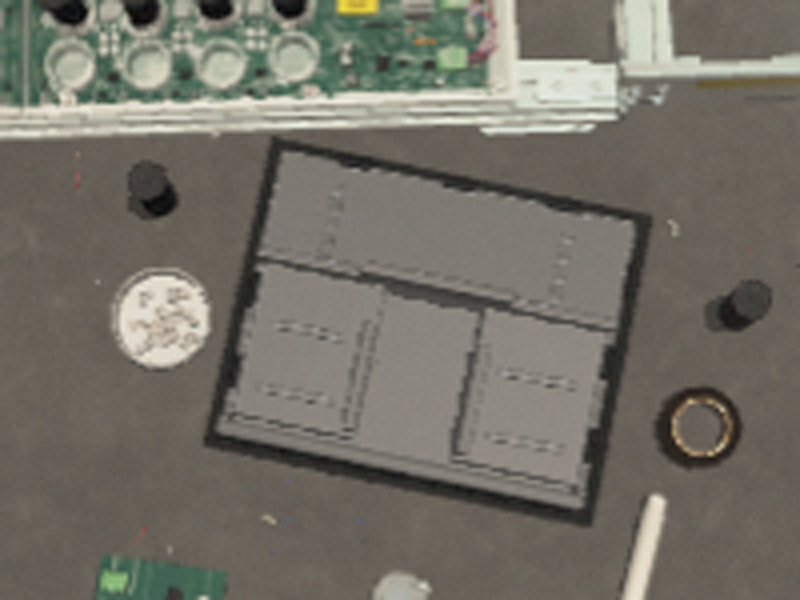

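View pics/scenec.png

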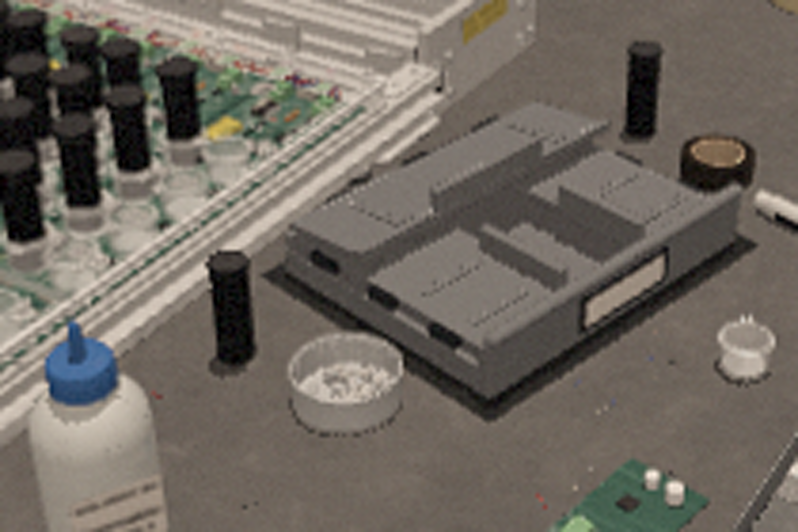

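The top view shows the bin turned by about -11°. The back wall's corners in the crop are near (283,150), (637,220), (615,328) and (257,260). The cells, tin and tape sit 30–60 mm off its sides, and a fixture stands behind it. Next I'll fit the pose and take a closer look with the wrist camera.

```bash
cat > h.py <<'E'
from station import robot, fingers, vision, workorder, recognise
import numpy as np, cv2
from scipy.spatial.transform import Rotation as Ro
from scipy.optimize import least_squares
def W2C(n,pos=None,rot=None):
    c=vision.calibration(n)
    if n!="wrist": return c["extrinsics"]
    T=np.eye(4);T[:3,:3]=Ro.from_euler('xyz',rot,degrees=True).as_matrix();T[:3,3]=pos
    return np.linalg.inv(T@c["T_tool_cam"])
def proj(n,P,E):
    c=vision.calibration(n);P=np.atleast_2d(P);q=P@E[:3,:3].T+E[:3,3]
    u=np.c_[q[:,0],-q[:,1]]/-q[:,2:3];r2=(u**2).sum(1,keepdims=True);u=u*(1+c["k1"]*r2)
    return u@c["mtx"][:2,:2].T+c["mtx"][:2,2]
def b2w(b,P):
    c,s=np.cos(b[2]),np.sin(b[2]);P=np.atleast_2d(P)
    return np.c_[b[0]+c*P[:,0]-s*P[:,1],b[1]+s*P[:,0]+c*P[:,1],P[:,2]]
def onplane(n,uv,z,E):
    f=lambda p:(proj(n,[p[0],p[1],z],E)-uv).ravel()
    return least_squares(f,[.55,0]).x
E
python3 - <<'E'
from h import *
o=np.array([220,120])
uv=np.array([[283,150],[637,220],[615,328],[257,260]])/4+o
P=np.array([[89,117,44],[89,-117,44],[18,-117,44],[18,117,44]])/1e3
E=W2C("top")
r=least_squares(lambda b:(proj("top",b2w(b,P),E)-uv).ravel(),[.6,0,-.2]);b=r.x
print(b,np.degrees(b[2]),r.fun.round(1))
for n,cr in dict(tape=(698,427),tin=(160,318),).items(): print(n,onplane("top",np.array(cr)/4+o,.02,E))
for n,cr in dict(c1=(150,175),c2=(750,297)).items(): print(n,onplane("top",np.array(cr)/4+o,.071,E))
# look: camera over bin, tool at yaw b
for h in (.30,.26,.22):
  p=b2w(b,[[-.13,0,0]])[0]; p[2]=h
  for k in (0,180):
    rot=[180,0,np.degrees(b[2])+k]
    E2=W2C("wrist",p,rot); ok=robot.inverse_kinematics(p,rot)
    print(h,k,ok is not None,proj("wrist",b2w(b,[[0.089,.117,.04],[-.095,-.12,.05]]),E2).round())
E
```

```text
[ 0.54110594  0.05142676 -0.22272003] -12.760917812032503 [-0.3  0.4 -0.4  0.2  0.1 -0.1  0.6 -0.6]
tape [ 0.4689686  -0.12035927]
tin [0.54990564 0.22935936]
c1 [0.63570259 0.2284916 ]
c2 [ 0.54702362 -0.15003849]
0.3 0 True [[224. -26.]
 [417. 135.]]
0.3 180 True [[398. 298.]
 [236. 187.]]
0.26 0 True [[212. -41.]
 [426. 138.]]
0.26 180 True [[405. 315.]
 [227. 195.]]
0.22 0 True [[197. -60.]
 [439. 142.]]
0.22 180 True [[412. 335.]
 [216. 206.]]
```

```bash
python3 - <<'E'
from h import *
b=[.5411,.0514,-.2227]
p=b2w(b,[[.04,0,.23]])[0];rot=[180,0,np.degrees(b[2])]
robot.move_to([.171,-.523,.33],robot.current_eef_rot()) if 0 else None
robot.move_to(p,rot)
pos,r=robot.current_tool_pos(),robot.current_eef_rot()
im=vision.grab_frame("wrist");print(pos,r,robot.tip_reach,robot.current_time_s())
np.savez("w1.npz",pos=pos,rot=r)
im=im[:,:,::-1].copy();cv2.imwrite("pics/w1raw.png",im)
E=W2C("wrist",pos,r)
P=np.array([[89,117,44],[89,-117,44],[18,-117,44],[18,117,44],[26,50,60],[26,-50,60],[18,50,60],[18,-50,60],[-8,33,49],[-78,33,49],[-8,-33,49],[-78,-33,49],[-82,114,33],[-82,-114,33]])/1e3
for u in proj("wrist",b2w(b,P),E): cv2.circle(im,tuple(int(v) for v in u.round()),2,(0,0,255),-1)
cv2.imwrite("pics/w1.png",cv2.resize(im[20:380,100:560],None,fx=1.65,fy=1.65,interpolation=cv2.INTER_CUBIC))
E
```

```text
[0.58025239 0.04103837 0.22983365] [ 1.79945085e+02 -7.27688210e-05 -1.28852416e+01] 0.017 3.725
```

View pics/w1.png

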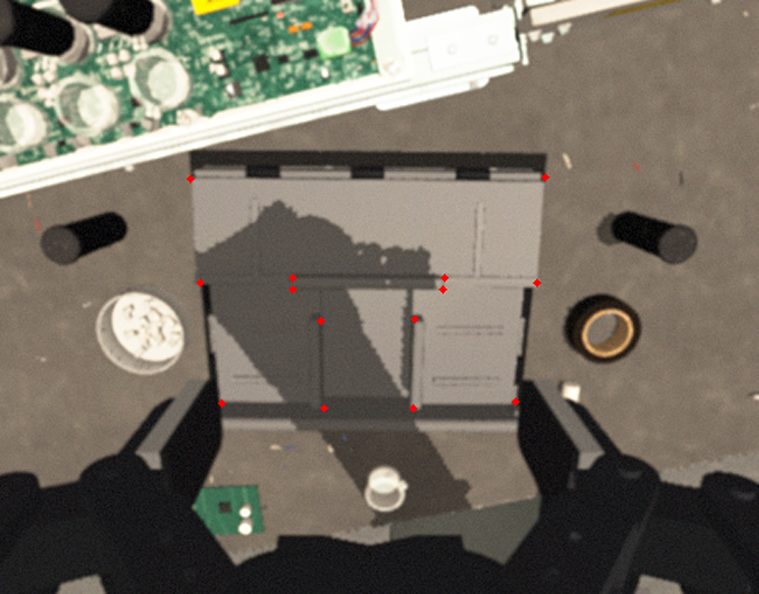

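The wrist view confirms the fit: the projected points lie on the wall corners and lips to about 1–2 px. Next step is checking tilt feasibility for each wall.

```bash
cat >> h.py <<'E'
B=[.5411,.0514,-.2227]; YB=np.degrees(B[2])
H=dict(back=np.array([.089,0,.041]),left=np.array([0,.114,.030]),right=np.array([0,-.114,.030]))
AX=dict(back=[0,1,0],left=[-1,0,0],right=[1,0,0])
def arc(w,P0,th,yaw):
    """pose (world) of a TCP that sits at bin point P0, pointing down with bin yaw, carried round hinge w by th deg"""
    R=Ro.from_rotvec(np.radians(th)*np.array(AX[w])); p=H[w]+R.apply(np.array(P0)-H[w])
    q=Ro.from_euler('z',YB,degrees=True)*R*Ro.from_euler('z',yaw,degrees=True)*Ro.from_euler('x',180,degrees=True)
    return b2w(B,p)[0], q.as_euler('xyz',degrees=True)
def carry(w,P0,yaw,ths,v=.08):
    for t in ths:
        p,o=arc(w,P0,t,yaw)
        robot.line_to(p,o,velocity=v)
        print(t,robot.current_contact_force().round(1) if hasattr(robot.current_contact_force(),'round') else robot.current_contact_force(), robot.current_finger_gap())
E
python3 - <<'E'
from h import *
for w,P0,yaws in (("back",[.022,0,.065],(90,-90)),("left",[-.043,.037,.056],(0,180)),("right",[-.043,-.037,.056],(0,180))):
  for y in yaws:
    print(w,y,[(t,None if (q:=robot.inverse_kinematics(*arc(w,P0,t,y))) is None else [int(v) for v in q]) for t in (0,20,40,60,80,90)])
E
```

```text
back 90 [(0, [28, 37, -52, 94, 32, 64, -44]), (20, [23, 51, -51, 69, 27, 91, -37]), (40, None), (60, None), (80, None), (90, None)]
back -90 [(0, [-43, 36, 53, 97, -32, 63, -172]), (20, [-29, 51, 53, 72, -37, 95, -170]), (40, None), (60, None), (80, None), (90, None)]
left 0 [(0, [15, 27, -36, 103, 19, 55, -132]), (20, [-3, 33, -32, 91, 31, 76, -148]), (40, [-18, 44, -26, 77, 39, 97, -154]), (60, [-35, 57, -9, 62, 39, 113, -149]), (80, None), (90, None)]
left 180 [(0, [30, 37, -61, 102, 36, 62, 33]), (20, [13, 45, -61, 91, 48, 88, 18]), (40, [-12, 47, -37, 77, 44, 101, 21]), (60, [-43, 57, 7, 62, 29, 108, 36]), (80, None), (90, None)]
right 0 [(0, [24, 24, -36, 107, 18, 54, -123]), (20, [47, 24, -44, 109, -3, 50, -94]), (40, [62, 32, -46, 108, -20, 55, -69]), (60, [71, 46, -44, 104, -28, 64, -54]), (80, [75, 62, -44, 97, -30, 75, -47]), (90, [76, 71, -44, 93, -31, 81, -44])]
right 180 [(0, [40, 34, -61, 106, 34, 60, 41]), (20, [58, 31, -61, 109, 10, 50, 72]), (40, [72, 40, -61, 108, -6, 53, 97]), (60, [80, 55, -61, 104, -12, 60, 110]), (80, [85, 74, -62, 97, -13, 69, 117]), (90, [86, 83, -62, 93, -13, 75, 118])]
```

```bash
python3 - <<'E'
from h import *
P0=[.022,0,.065];y=90
ok=[t for t in range(20,40,2) if robot.inverse_kinematics(*arc("back",P0,t,y)) is not None];print(ok)
p,o=arc("back",P0,0,y)
fingers.gripper_to(.45)
robot.move_to(p+[0,0,.06],o)
print("hit",robot.line_to(p,velocity=.06,f_stop=8),robot.current_tool_pos()-p)
fingers.gripper_to(0,40);print(robot.current_finger_gap(),robot.current_gripper_force(),robot.current_contact_force())
try: carry("back",P0,y,[t for t in range(6,max(ok)-1,6)])
except robot.PlanningError as e: print("PE",e)
print(robot.current_time_s())
im=vision.grab_frame("scene")[:,:,::-1];cv2.imwrite("pics/s2.png",cv2.resize(im[120:290,200:420],None,fx=3.4,fy=3.4))
E
```

```text
[20, 22, 24, 26, 28, 30, 32, 34, 36, 38]
hit False [0.00042366 0.00016544 0.00046951]
-0.00032907722567963686 0.0 [-0.32280707 -0.08255756 -1.03250403]
6 [0.1 0.1 0.2] -0.0011861721712271296
12 [-0.6  0.3  0.3] -0.004132628057442899
18 [-0.1 -0.6 -0.1] 0.0032604296692681587
24 [0.1 0.9 0.1] -0.0033989674927234897
30 [0.2 0.2 0. ] 0.0020110551707797526
36 [-0.8  0.6  0.3] 1.7282375043563153e-05
8.725
```

View pics/s2.png

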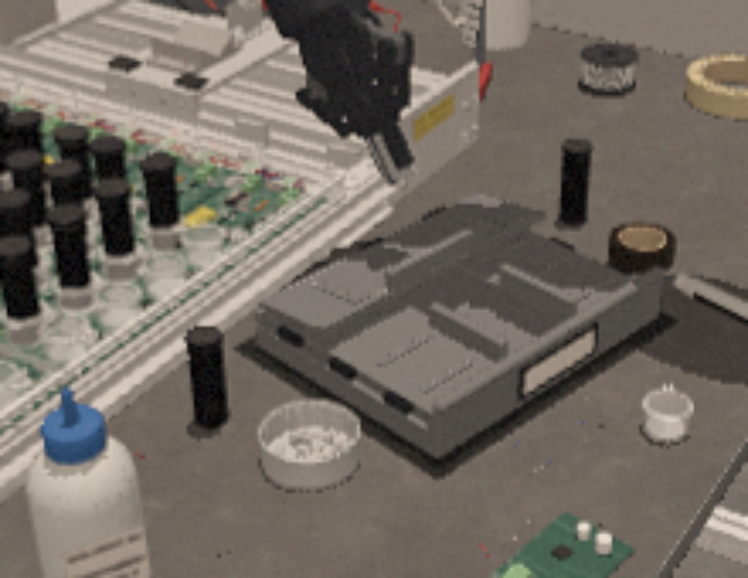

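The grip missed: the fingers closed to zero, the wall is still flat, and the tips appear near (400,180) in the crop. I'll check where they should project.

```bash
python3 - <<'E'
from h import *
pos,rot=np.array(robot.current_tool_pos()),robot.current_eef_rot()
R=Ro.from_euler('xyz',rot,degrees=True).as_matrix()
print(pos,rot,R[:,2],arc("back",[.022,0,.065],36,90))
tip=pos+R[:,2]*.017
im=vision.grab_frame("scene")[:,:,::-1].copy();E=W2C("scene")
for q,c in ((tip,(0,0,255)),(pos,(0,255,0)),(pos-R[:,2]*.056,(255,0,0))):
    u=proj("scene",q,E)[0];print(u);cv2.circle(im,tuple(int(v) for v in u.round()),1,c,-1)
P=np.array([[89,117,44],[89,-117,44],[18,-117,44],[18,117,44],[26,50,60],[26,-50,60],[18,50,60],[18,-50,60],[-8,33,49],[-78,33,49],[-8,-33,49],[-78,-33,49],[-82,114,33],[-82,-114,33],[-95,120,0]])/1e3
for u in proj("scene",b2w(B,P),E): cv2.circle(im,tuple(int(v) for v in u.round()),1,(255,255,0),-1)
cv2.imwrite("pics/s3.png",cv2.resize(im[110:270,250:420],None,fx=4.5,fy=3.7))
E
```

```text
[0.58879061 0.04115648 0.1006765 ] [-1.44185384e+02 -5.49560362e-02  7.72595571e+01] [-0.57058576  0.12980776 -0.8109142 ] (array([0.58879504, 0.04059916, 0.09979802]), array([-1.44000000e+02,  1.27222187e-14,  7.72402299e+01]))
[323.27382634 182.07370738]
[320.40501827 175.88348714]
[310.90417236 155.38055464]
```

View pics/s3.png

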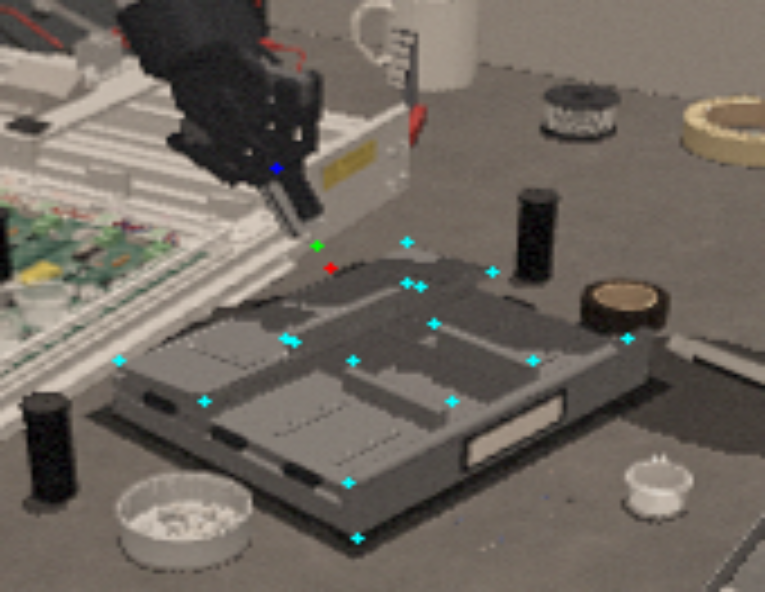

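The bin model projects well, but the fingertips appear about 20 mm shorter than tip_reach says: they sit at roughly the TCP, and the red predicted tip is well beyond them. That explains the miss over the lip. I'll touch the flat wall's face (z = 44 mm) with shut fingers to measure it.

```bash
python3 - <<'E'
from h import *
P=[.058,0,.075];p,o=arc("back",P,0,90)
robot.move_to(p+[0,0,.03],o)
print(robot.current_contact_force())
p[2]=.052
print("hit",robot.line_to(p,velocity=.04,f_stop=4),robot.current_tool_pos(),robot.current_contact_force(),robot.current_time_s())
E
```

```text
[ 0.33589769 -0.12010086 -0.57525232]
hit False [0.59791448 0.03864743 0.05232892] [ 0.87877419  0.0354017  -0.32064476] 11.0667
```

```bash
python3 - <<'E'
from h import *
p=np.array(robot.current_tool_pos());p[2]=.030
print("hit",robot.line_to(p,velocity=.03,f_stop=4),robot.current_tool_pos(),robot.current_contact_force(),robot.current_time_s())
im=vision.grab_frame("scene")[:,:,::-1];a=cv2.resize(im[110:250,260:400],None,fx=4,fy=4)
w=vision.grab_frame("wrist")[:,:,::-1]
cv2.imwrite("pics/s4.png",np.hstack([a,cv2.resize(w[80:400,250:390],(240,560))]))
E
```

```text
hit True [0.59716414 0.03860898 0.03117916] [-0.44071201 -1.22262832  4.9955576 ] 11.7333
```

View pics/s4.png

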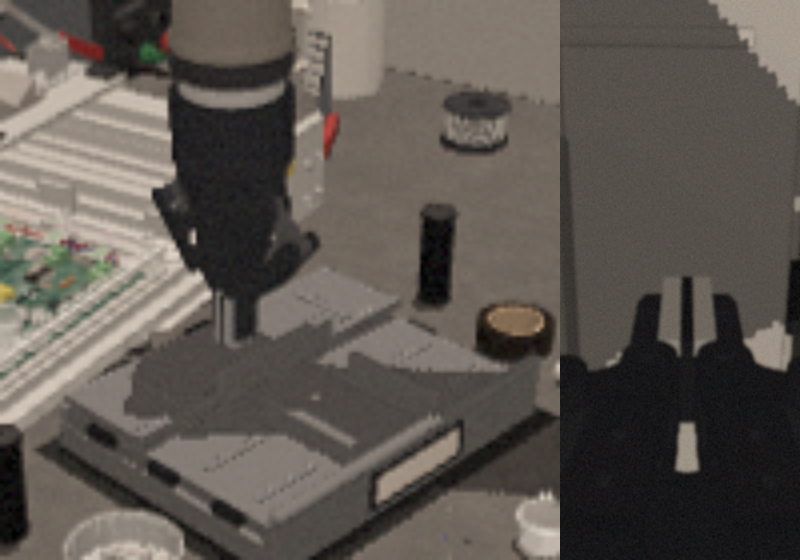

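Contact came at TCP z = 31 mm, so the shut fingertips are 13 mm behind the reported TCP, 30 mm short of the stated reach and with no sideways error. I'll regrip the lip with this corrected.

```bash
cat >> h.py <<'E'
TIP=-.013
E
python3 - <<'E'
from h import *
y=90
p,o=arc("back",[.058,0,.08],0,y);robot.line_to(p,o)
fingers.gripper_to(.45)
P0=[.022,0,.048-TIP*-1]
p,o=arc("back",P0,0,y)
robot.line_to(p+[0,0,.045],o)
print("hit",robot.line_to(p,velocity=.06,f_stop=8),robot.current_tool_pos()-p)
fingers.gripper_to(0,40);g=robot.current_finger_gap();print(g,robot.current_gripper_force(),robot.current_contact_force())
if g>.04:
    ok=[t for t in range(20,56,2) if robot.inverse_kinematics(*arc("back",P0,t,y)) is not None];print(ok)
    try: carry("back",P0,y,[t for t in range(7,max(ok)+1,7)])
    except robot.PlanningError as e: print("PE",e)
print(robot.current_time_s())
E
```

```text
hit False [0.0003362  0.00024266 0.00032183]
0.07934391558138076 41.37518763542175 [-4.3524122   0.28411418  4.90038807]
[20, 22, 24, 26, 28, 30, 32, 34, 36, 38, 40, 42]
7 [-4.5  0.   4.2] 0.07547056798709108
14 [-4.9 -0.3  4.7] 0.07537209268909043
21 [-5.5 -0.4  4.5] 0.07698242272852511
28 [-5.3 -0.   4.3] 0.07512742777722407
35 [-5.7  0.2  3.5] 0.07772574173313804
PE the arm cannot follow that straight line within its joint ranges
15.8583
```

Grip is good now, with the wall carried to 35°. Next: release, then push it upright from inside with tilted, shut fingers.

```bash
cat >> h.py <<'E'
SP=dict(back=(.071,[1,0,0]),left=(.081,[0,1,0]),right=(.081,[0,-1,0]))
def pushpose(w,th,off,yaw,along=0.,tilt=30,reach=.020):
    """shut fingers tilted under wall w at angle th deg, surface 'off' m short of its inner edge corner"""
    L,out=SP[w];out=np.array(out,float);z=np.array([0,0,1.]);t=np.radians(th)
    lat=np.array([1.,0,0]) if w!="back" else np.array([0,1.,0])
    E=H[w]+L*(-np.cos(t)*out+np.sin(t)*z)-.003*(np.sin(t)*out+np.cos(t)*z)+along*lat
    a=np.radians(tilt);d=np.sin(a)*out-np.cos(a)*z;n=np.cos(a)*out+np.sin(a)*z
    p=E-(.011+off)*n+(reach-TIP)*d
    ax=np.cross(-z,d);q=Ro.from_euler('z',YB,degrees=True)*Ro.from_rotvec(a*ax/np.linalg.norm(ax))*Ro.from_euler('z',yaw,degrees=True)*Ro.from_euler('x',180,degrees=True)
    return b2w(B,p)[0],q.as_euler('xyz',degrees=True),b2w(B,d)[0]-b2w(B,[0,0,0])[0]
E
python3 - <<'E'
from h import *
fingers.gripper_to(.4)
p=np.array(robot.current_tool_pos());R=Ro.from_euler('xyz',robot.current_eef_rot(),degrees=True).as_matrix()
robot.line_to(p-R[:,2]*.05)
for y in (0,180):
    r=[]
    for t in (33,60,90):
        p,o,d=pushpose("back",t,.025,y); q=robot.inverse_kinematics(p,o);r.append(None if q is None else [int(v) for v in q])
    p,o,d=pushpose("back",33,.025,y);print(y,r,robot.inverse_kinematics(p-d*.1,o) is not None)
print(robot.current_joint_positions(),robot.current_time_s())
im=vision.grab_frame("scene")[:,:,::-1];cv2.imwrite("pics/s5.png",cv2.resize(im[110:270,250:420],None,fx=4,fy=3.5))
E
```

```text
0 [[-67, 30, 64, 129, -64, 16, -56], [-28, 16, 16, 124, 34, 14, -148], [-14, 18, 2, 118, 38, 19, -148]] True
180 [[23, 24, -47, 126, 79, 32, -8], [27, 24, -50, 122, 72, 34, 0], [28, 27, -51, 117, 70, 36, 6]] True
[ 12.96049079  62.7282769  -42.58618537  41.97400725  20.54258456
 115.43172033 -29.84919165] 16.725
```

View pics/s5.png

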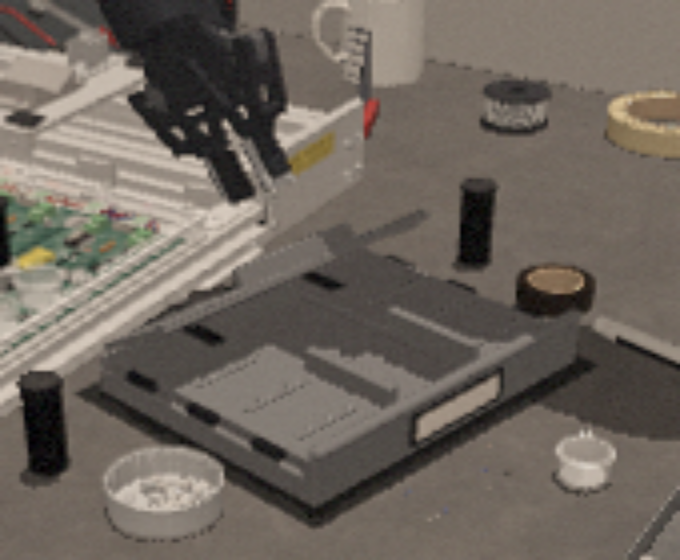

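The back wall is standing at roughly 35° with the gripper clear of it. Now the push.

```bash
cat >> h.py <<'E'
def push(w,t0,yaw,along=0.,f=25,tilt=30,reach=.02,over=0.):
    p,o,d=pushpose(w,t0,.022,yaw,along,tilt,reach)
    robot.move_to(p-d*.09,o); print("in",robot.line_to(p,o,f_stop=10,velocity=.12))
    for t in [t0]+list(range(int(t0)+9,91,9))+[91+over]:
        p,o,d=pushpose(w,t,0,yaw,along,tilt,reach)
        s=robot.line_to(p,o,velocity=.06,f_stop=f)
        print(t,s,np.round(robot.current_contact_force(),1))
        if s: break
    print(robot.current_time_s())
    return d
E
python3 - <<'E'
from h import *
q=Ro.from_euler('z',YB+180,degrees=True)*Ro.from_euler('x',180,degrees=True)
robot.move_to(b2w(B,[.03,0,.22])[0],q.as_euler('xyz',degrees=True))
fingers.gripper_to(0)
push("back",33,180)
p=robot.current_tool_pos();E=np.array(p);c,s=np.cos(B[2]),np.sin(B[2]);v=E[:2]-B[:2]
print("bin",c*v[0]+s*v[1],-s*v[0]+c*v[1],p[2])
im=vision.grab_frame("scene")[:,:,::-1];cv2.imwrite("pics/s6.png",cv2.resize(im[110:270,250:420],None,fx=4,fy=3.5))
E
```

```text
in False
33 False [ 0.4 -0.4  0.7]
42 False [-0.5  0.6  0.4]
51 False [-0.   0.8  0.5]
60 False [-0.4 -0.   0.6]
69 False [-0.7  0.   0.2]
78 False [-0.3 -0.4  0.1]
87 True [-1.8  0.9  0.6]
22.5917
bin 0.08322683104900039 0.0003020030213663587 0.0749893295317876
```

View pics/s6.png

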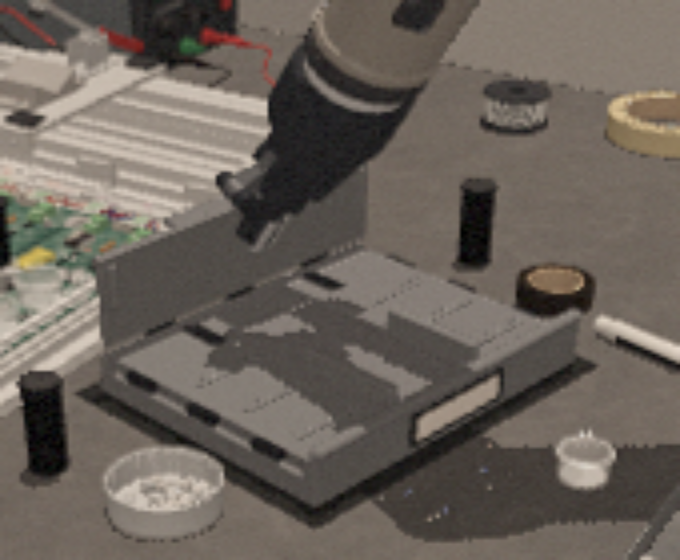

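The back wall now looks upright, with the fingers still on its inner face. I'll confirm it's at the stop with one more push, then grip and lift the left wall.

```bash
cat >> h.py <<'E'
def binxyz():
    E=np.array(robot.current_tool_pos());c,s=np.cos(B[2]),np.sin(B[2]);v=E[:2]-B[:2]
    return np.round([c*v[0]+s*v[1],-s*v[0]+c*v[1],E[2]],4)
def retract(dist):
    R=Ro.from_euler('xyz',robot.current_eef_rot(),degrees=True).as_matrix()
    robot.line_to(np.array(robot.current_tool_pos())-R[:,2]*dist)
def lift(w,P0,y,tmax):
    p,o=arc(w,P0,0,y)
    fingers.gripper_to(.45)
    robot.move_to(p+[0,0,.06],o)
    print("hit",robot.line_to(p,velocity=.08,f_stop=8),robot.current_tool_pos()-p)
    fingers.gripper_to(0,40);g=robot.current_finger_gap();print(g,robot.current_gripper_force())
    if g<.04: return
    try: carry(w,P0,y,range(10,tmax+1,10))
    except robot.PlanningError as e: print("PE",e)
    print(robot.current_time_s())
E
python3 - <<'E'
from h import *
p=np.array(robot.current_tool_pos());u=b2w(B,[.008,0,0])[0]-b2w(B,[0,0,0])[0]
print(robot.line_to(p+u,velocity=.03,f_stop=28),binxyz(),np.round(robot.current_contact_force(),1))
robot.line_to(p-u*3); retract(.09)
lift("left",[-.043,.037,.037+TIP],180,50)
E
```

```text
True [0.083  0.0005 0.0735] [-0.1  0.3 -0.7]
hit False [0.00037189 0.00036893 0.0002694 ]
0.07670709159818694 42.05081105232239
10 [ 1.8  2.2 -0.4] 0.07498411165141833
20 [ 2.4  2.8 -0.2] 0.07559052760554932
30 [2.4 2.7 0.5] 0.08210876454664458
40 [4.  2.8 0.5] 0.08005825710219802
50 [3.4 2.4 1.1] 0.07714271041247821
27.7917
```

```bash
python3 - <<'E'
from h import *
fingers.gripper_to(.4); retract(.06)
q=Ro.from_euler('z',YB+180,degrees=True)*Ro.from_euler('x',180,degrees=True)
robot.move_to(b2w(B,[-.02,0,.22])[0],q.as_euler('xyz',degrees=True))
fingers.gripper_to(0)
for y in (0,90,180,-90):
    print(y,[None if (q:=robot.inverse_kinematics(*pushpose("left",t,.02,y,-.02)[:2])) is None else [int(v) for v in q] for t in (48,90)])
E
```

```text
0 [[-24, 31, 43, 111, -60, 63, -50], [-37, 34, 53, 109, -64, 67, -54]]
90 [[39, 32, -41, 109, -13, 40, 0], [33, 31, -42, 107, -12, 40, -6]]
180 [[48, 39, -56, 108, 4, 40, 75], [43, 38, -57, 106, 4, 40, 68]]
-90 [[54, 47, -67, 108, 20, 42, 151], [48, 44, -68, 106, 19, 42, 146]]
```

```bash
python3 - <<'E'
from h import *
push("left",48,180,-.02,f=35); print(binxyz())
p=np.array(robot.current_tool_pos());u=b2w(B,[0,.008,0])[0]-b2w(B,[0,0,0])[0]
print(robot.line_to(p+u,velocity=.03,f_stop=35),binxyz())
im=vision.grab_frame("scene")[:,:,::-1];cv2.imwrite("pics/s7.png",cv2.resize(im[110:270,250:420],None,fx=4,fy=3.5))
E
```

```text
in False
48 False [-0.9  0.2 -0.6]
57 False [-0.9  0.1  0.6]
66 False [-0.2 -0.3  0.7]
75 False [ 0.7 -0.1  0.4]
84 False [-0.4 -0.6  0.2]
91.0 True [-0.9 -3.3  2.4]
33.75
[-0.0192  0.1117  0.075 ]
True [-0.0184  0.1113  0.0729]
```

View pics/s7.png

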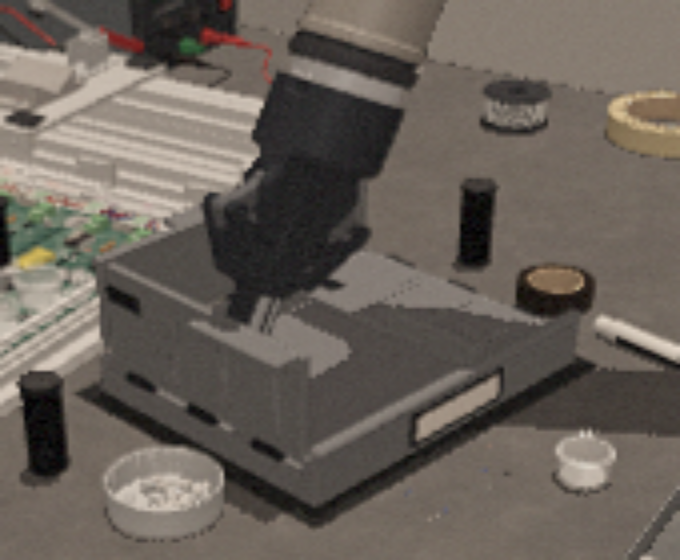

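The left wall appears upright and pushes to the same firm stop twice. Now the right wall.

```bash
python3 - <<'E'
from h import *
u=b2w(B,[0,-.015,0])[0]-b2w(B,[0,0,0])[0]
robot.line_to(np.array(robot.current_tool_pos())+u); retract(.09)
lift("right",[-.043,-.037,.037+TIP],180,50)
fingers.gripper_to(.4); retract(.06)
q=Ro.from_euler('z',YB+180,degrees=True)*Ro.from_euler('x',180,degrees=True)
robot.move_to(b2w(B,[-.02,0.0,.22])[0],q.as_euler('xyz',degrees=True))
fingers.gripper_to(0)
for y in (0,90,180,-90):
    print(y,[None if (q:=robot.inverse_kinematics(*pushpose("right",t,.02,y,-.02)[:2])) is None else [int(v) for v in q] for t in (48,90)])
print(robot.current_time_s())
E
```

```text
hit False [0.0004793  0.00019831 0.00035822]
0.08242607130230506 42.34569311141968
10 [0.6 3.2 1.2] 0.08081535774236416
20 [1.8 4.1 3.2] 0.07880889443863666
30 [0.1 3.3 2.8] 0.07839370397002117
40 [0.9 3.1 5.1] 0.07873309408710451
50 [-0.   3.3  3.6] 0.07884158195387565
39.0
0 [[-60, 51, 64, 97, -17, 65, -98], [-58, 46, 64, 101, -12, 63, -96]]
90 [[3, 39, -35, 94, 43, 80, -61], [9, 35, -37, 98, 44, 79, -57]]
180 [[10, 43, -46, 94, 50, 85, 23], [17, 39, -49, 98, 50, 84, 27]]
-90 [[20, 55, -68, 94, 63, 98, 105], [27, 52, -70, 97, 62, 97, 109]]
41.2917
```

```bash
python3 - <<'E'
from h import *
push("right",48,180,-.02,f=35); print(binxyz())
p=np.array(robot.current_tool_pos());u=b2w(B,[0,-.008,0])[0]-b2w(B,[0,0,0])[0]
print(robot.line_to(p+u,velocity=.03,f_stop=35),binxyz())
robot.line_to(p-u*2); retract(.10)
q=Ro.from_euler('z',YB,degrees=True)*Ro.from_euler('x',180,degrees=True)
robot.move_to(b2w(B,[-.02,0.0,.26])[0],(Ro.from_euler('z',YB+180,degrees=True)*Ro.from_euler('x',180,degrees=True)).as_euler('xyz',degrees=True))
w=vision.grab_frame("wrist")[:,:,::-1].copy()
pos,r=robot.current_tool_pos(),robot.current_eef_rot();E=W2C("wrist",pos,r)
P=np.array([[-82,111,111],[82,111,111],[-82,-111,111],[82,-111,111],[86,100,112],[86,-100,112],[-78,130,107],[-78,-130,107]])/1e3
for u in proj("wrist",b2w(B,P),E):
    print(u.round()); cv2.circle(w,tuple(int(v) for v in u.round()),1,(0,0,255),-1)
s=vision.grab_frame("scene")[:,:,::-1]
A=cv2.resize(w[0:400,120:520],(480,480));C=cv2.resize(s[120:270,260:400],(320,343))
C=cv2.copyMakeBorder(C,0,137,0,0,cv2.BORDER_CONSTANT);cv2.imwrite("pics/fin.png",np.hstack([A,C]))
print(robot.current_time_s())
E
```

```text
in False
48 False [-0.4  0.7  0.1]
57 False [-0.6 -0.2  0.2]
66 False [-0.4 -0.1  0.8]
75 False [ 0.4 -0.4 -0.2]
84 False [ 0.1  1.1 -1.2]
91.0 False [ 2.9 13.2 -0.5]
45.1333
[-0.0199 -0.1103  0.0762]
False [-0.0199 -0.1103  0.0761]
[442. 117.]
[425. 270.]
[209. 117.]
[225. 270.]
[415. 273.]
[235. 273.]
[459. 121.]
[191. 121.]
47.15
```

View pics/fin.png

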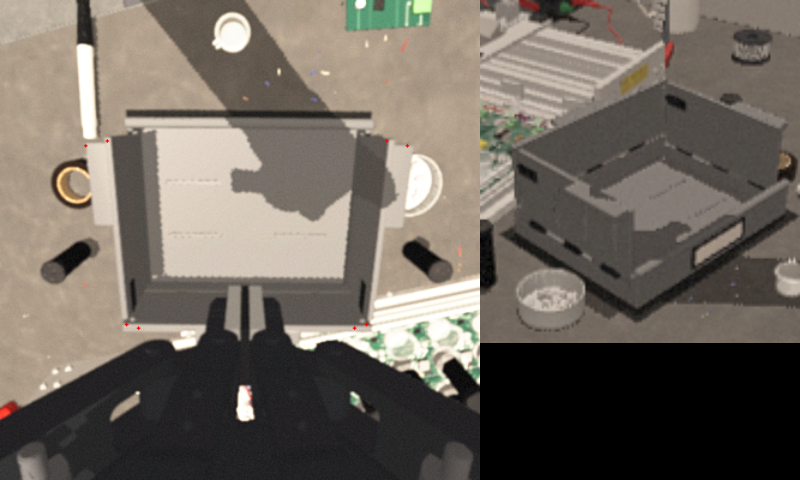

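Both side walls look upright and the neighbours are undisturbed. The right wall's top edge (crop x≈112) sits about 4 mm further in than predicted (107), while the left matches (388 against 386). The right may not have snapped, so I'll push it again nearer its top rear, more firmly.

```bash
cat > p.py <<'E'
from h import *
def firm(w,yaw,f,along=.03,reach=.014,ext=.02):
    p,o,d=pushpose(w,80,.015,yaw,along,30,reach)
    robot.move_to(p-d*.06,o); robot.line_to(p,o,velocity=.12,f_stop=10)
    u=(b2w(B,np.array(SP[w][1])*1.)[0]-b2w(B,[0,0,0])[0]); k=0
    while k<.05:
        k+=.004; s=robot.line_to(p+u*k,o,velocity=.06,f_stop=f)
        F=np.array(robot.current_contact_force())
        if k>.015: print(round(k,3),s,binxyz(),F.round(1))
        if s or abs(F@u)>f: break
    robot.line_to(p-u*.005,o); retract(.08); print(robot.current_time_s())
E
python3 - <<'E'
from p import *
firm("right",180,45)
robot.move_to(b2w(B,[-.02,0.0,.26])[0],(Ro.from_euler('z',YB+180,degrees=True)*Ro.from_euler('x',180,degrees=True)).as_euler('xyz',degrees=True))
w=vision.grab_frame("wrist")[:,:,::-1].copy();cv2.imwrite("pics/w_after.png",w)
pos,r=robot.current_tool_pos(),robot.current_eef_rot();E=W2C("wrist",pos,r)
for x in (-.06,-.04,-.02):   # outer edge of lips (z=107 mid) when upright, nominal y=+-133
    L,R=proj("wrist",b2w(B,[[x,.133,.107],[x,-.133,.107]]),E)
    out=[]
    for u in (R,L):
        row=w[int(u[1].round()),:,:].mean(1);g=np.abs(np.gradient(cv2.GaussianBlur(row[None].astype(float),(3,1),0).ravel()))
        a=int(u[0])-40;seg=g[a:a+80];out.append((u.round(1),[int(a+i) for i in np.argsort(seg)[::-1][:8]]))
    print(out)
print(robot.current_time_s())
E
```

```text
0.016 False [ 0.03   -0.1045  0.0729] [-0.7 -0.4  0.1]
0.02 False [ 0.03   -0.1084  0.0729] [-0.2 -1.  -0.2]
0.024 False [ 0.0299 -0.1106  0.0727] [-0.3  3.4  0.6]
0.028 False [ 0.03   -0.1108  0.0727] [1.5 9.5 0.4]
0.032 False [ 0.03   -0.1109  0.0727] [ 2.  14.3  2. ]
0.036 False [ 0.0301 -0.111   0.0727] [ 1.5 18.1  3.7]
0.04 False [ 0.0302 -0.1111  0.0727] [ 2.5 24.   5.4]
0.044 False [ 0.0302 -0.1111  0.0727] [ 2.6 29.   5.7]
0.048 False [ 0.0302 -0.1112  0.0726] [ 2.8 32.3  8.4]
0.052 False [ 0.0303 -0.1112  0.0727] [ 2.8 38.  10.4]
52.925
[(array([190.7, 139.7]), [193, 192, 175, 214, 174, 187, 215, 176]), (array([460.4, 139.4]), [443, 442, 485, 477, 486, 463, 441, 444])]
[(array([193.2, 159.8]), [169, 216, 170, 168, 217, 164, 215, 165]), (array([457.9, 159.5]), [488, 449, 487, 450, 478, 477, 459, 460])]
[(array([195.6, 179.1]), [218, 217, 219, 197, 216, 198, 220, 196]), (array([455.5, 178.9]), [436, 437, 438, 435, 457, 469, 470, 458])]
53.575
```

The right wall holds firmly at 38 N with no give. Both lip edges now sit symmetrically about the bin, with the same 2 px shift on each side, so both walls are home. The robot is clear, so I'm handing in.

```bash
python3 - <<'E'
from h import *
print(workorder.close_job())
E
```

```text
the job is handed in; nothing more can be done
None
```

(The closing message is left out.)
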